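# Load an LED board into the sprung test holder

## Robot

A 6-joint arm with a two-finger parallel gripper is mounted at the origin on a cart in front of the work surface, level with it; the furniture and walls round the work are solid. World frame = base frame: x ahead of the robot, y to its left, z up, the work surface at z = 0. Lengths are in mm, angles in rad, forces in N, time in s.
With the tool pointing down it reaches from about 275 to 750 mm from the base axis. Payload 10.2 kg.
Tool frame: the origin (TCP) lies at the very end of the fingers, on their centre line; the grasp point (between the pads) lies 19 mm behind it; z points along the fingers, y is the line along which they close (so a half turn about z gives the same grasp; the last joint's range is limited). The gripper opens to 85 mm and grips with 20 to 120 N. Pads are 22 mm wide; open, the fingers measure 114 mm over their backs; the gripper's body (76 mm by 85 mm) begins 54 mm behind the grasp point. The pads swing forward as they close: fully open they stand 13 mm farther back than shut.
Start: joints at [-1.484, 0.313, 1.498, -0, 1.331, -0.223], TCP at [160.043, -500.017, 231.294] pointing down, gripper open.
Joint ranges: [-2.94, 2.94], [-0.97, 2.17], [0.19, 2.56], [-1.23, 4.37], [0.02, 3.11], [-2.88, 2.88]. Speed limits (rad/s): [2.39, 2.39, 3.01, 3.14, 3.14, 3.14].

## Interface

Orientations are given as a unit quaternion [w, x, y, z].
In Python, from rig import monitor, eyes, job gives the robot as it stands. The module is installed in compiled form; this text tells all that it offers.
- The arm moves only by the tool send_rows, never from a script. Its argument "targets" is one flat list of numbers, 7 for each row, row after row: the turn, a rotation vector about the tool's x, y, z in degrees, then the shift along the tool's x, y, z in units of 60 mm (1.0 is 60 mm), then the opening, from -1 (shut) to 1 (fully open), so that 0 is half open. A call has 1 to 5 rows; each row shifts and turns the commanded pose from where the row before left it, along the tool's axes as they then stand; what a row does not reach is not made up. A row lasts 1/8 s, in which the tool goes at most 62.5 mm and 10.7 degrees, less where a joint would pass 70% of its speed; a pose out of reach is approached as far as the arm can. A call is refused whole if a number of a shift passes 1 or a number of a turn 10.7, either way. A call with a gripper value outside its range is refused whole. The fingers move at their own pace and stop on an object; "newtons" is the grip in N (left out, the last holds). Time passes only in rows, so rows that do not move let the fingers close. It gives the time, the measured TCP pose, the force, the opening and the grip force at its end, in the units of the state.
- monitor.sense(): the state, without advancing time (a new reading comes with each control period).
- eyes.capture(name): name is "side" or "top"; returns a dict with "img" (400x640x3 uint8, red, green, blue), "K" (3x3 intrinsics, pixels), "R" (3x3) and "t" (3): a world point X has camera coordinates R X + t. Camera axes: x right, y down, z forward; pixel columns grow to the right and rows downward; lengths in mm; the calibration is good to about 2 mm. A picture is of the moment at which its call begins. There is no depth.
- job.finish_job(): hands the job in; it is judged then, once.
The state is a dict: "time_s": time; "joints": joint angles; "dq": joint speeds; "tau": joint torques, N m; "eef_pos": TCP position; "ee_rot": TCP orientation; "force": force on the tool from outside, world axes, zero at the start; "wrist_torque": the same for the moment, N m; "grip_width": opening from 0.0 (shut) to 1.0 (fully open); "grip_force": force on a finger pad.
Only numpy, scipy, OpenCV 4.12 (cv2) and the standard library are available. Lean on these libraries where they do the work, as an engineer would, in place of code of your own. Each camera call takes 0.05 s, during which the arm holds its last target. There are 200 camera calls.

## Task

Load the green LED board into the aluminium test holder: with the board in hand, draw the sprung curved arm back with the board's long edge, bring the board down flat and let it come in under the lip of the fixed edge, then slide it along that edge until it has pushed the contact pin fully in and butts on the end stop. Let go so that the arm clamps it there; feel your way, press gently and leave the things around it where they are.

Things in the scene. Friction and masses are not known exactly. Their poses are not given: they have to be found in the camera images.
- led_board: Green rigid LED board, plate 50 mm (its x) by 110 mm (its y), 5 mm thick, yellow chips on top. In the middle of its top a grey driver cover, 34 mm (x) by 26 mm (y), 30 mm tall above the plate: grip it there across the 26 mm, fingers over the plate. Origin: centre of the underside, z up. About 0.11 kg, lies loose and flat on the desk. Same both ways round: either end may go to the stop.
- holder: Aluminium test holder fixed to the desk: base 126 mm (x) by 226 mm (y), its flat top 10 mm above the desk. Origin: at desk height under its middle. x points across to the fixed edge, y along that edge to the end stop, z up. A board in place has its origin at x = 20, z = 10 mm. The sprung arm's pivot post, 19 mm wide, 29 mm high, is at x = -40, y = -95 mm.
- fixed_edge (a point): Foot of the fixed edge's face, mid-length, at x = 45, y = 0, z = 10 mm of the holder. The dark steel edge runs along y from -85 to +85 mm. Its lip reaches 5 mm over the board (to x = 40 mm); the lip's underside is 17 mm, its top 20 mm above the desk (screw heads 21.5 mm), so a board lying on the base goes under it with 2 mm to spare.
- stop_slot (a point): Reference point on the base (x = 19, y = 63, z = 10 mm of the holder) where the end stop is adjusted: a black block 38 mm wide (x 0 to 38 mm), 24 mm high, a brass thumb screw behind it. Its face is set anywhere from 12 mm before to 12 mm beyond this point in y; the setting is not measured: find it by touch. It is tight and does not shift. Clear base from y = -85 mm to the stop.
- clip_nose (a point): Top centre of the nose of the sprung arm: an upright brass pin 12 mm in diameter, 11 to 35 mm above the desk, at the end of the curved steel arm. At rest its axis is at x = 1, y = 0 mm of the holder, so only 38 mm is left between it and the fixed edge's face. A 20 mm steel thumb tab curls back from it towards +y, -x.
- clip_arm (a joint): Angle of the sprung curved arm about its upright pivot, rad: 0 at rest, grows as the nose is drawn away from the fixed edge (to -x and slightly +y of the holder, about 10 mm in x per 0.1 rad). About 0.12 with a board in place, 0.17 or more while a board held level clears the lip. The nose presses with about 2.6 N at 0, 6 N at 0.12 and 8 N at 0.2; hard limit at 0.36.
- contact_pin (a joint): How far the brass spring pin in the end stop's face (at x = 12 mm of the holder, standing 4 mm out) is pressed in, m: 0 free, 0.004 when the board's end butts on the stop. Its spring takes about 1 N at first, 2 N fully in, on top of the clamped board's sliding friction (some 5 to 12 N); a few N more at the stop are enough. The clamped board then stays against it.
- gu10_a: White reflector lamp, 54 x 51 x 62 mm, standing on the desk; a bystander. Origin: centre of its underside.
- lampholder_black: Black lampholder, 41 x 41 x 40 mm, standing on the desk; a bystander. Origin: centre of its underside.
- tape_red: Roll of red tape, 58 mm across, 19 mm high, lying flat; a bystander. Origin: centre of its underside.

How it is judged (in metres and radians):
On the way:
1. the board, over the holder, has drawn the arm back further than it stands with a board in place (over 0.145 rad) (value of joint clip_arm above 0.145 rad and horizontal distance between led_board and holder below 0.06 m), for 0.1 s.
At the end, for the whole second after the job is handed in: The board lies flat on the holder's base (within 1.5 mm and 0.03 rad), under the lip and against the fixed edge (within 2 mm and 0.035 rad), its end pressing the contact pin in by more than 3 of its 4 mm; the sprung arm rests on it, held drawn back by it (over 0.09 rad); released and still (value of joint contact_pin above 0.003 m and value of joint clip_arm above 0.09 rad and x of led_board in the frame of holder above 0.018 m and z of led_board in the frame of holder below 0.0115 m and angle between the y axis of led_board and the y axis of holder, either way round below 0.035 rad and angle between led_board's own z axis and vertical below 0.03 rad and linear speed of led_board below 0.01 m/s); the robot touches nothing.
It fails at once if the board is forced: its contact forces on the holder, arm and stop, clamping included, add up to more than 35 N (contact force between led_board and holder above 35 N).
It fails at once if the gripper presses on the holder with more than 25 N (contact force between the fingers and holder above 25 N).
It fails at once if a bystander is displaced by more than 25 mm (distance of any of gu10_a, lampholder_black, tape_red from where it was at the start of the episode above 0.025 m).
It also fails if it takes over 48 s, if anything falls off the work surface, if the arm or the gripper's body presses on something with over 40 N, if the wrist force passes 120 N, or if a joint passes its speed limit or range.

## Working session

There is one attempt and no reset: what is moved stays moved. The work goes in short steps, Python scripts to look and compute and a tool call to move; the robot and the scene stay as the last step left them, time stands still between calls to the robot, and variables do not carry over. Pictures are saved under pics/ and viewed, at most 10 in all, crops included, and the job is handed in when it is done.

Besides the shell and the picture viewer there is one more tool, called after ">>>" as a command line: name --argument value ..., lists and objects as JSON in quotes. send_rows: Moves the arm, as the interface text tells. Its arguments: {"type":"object","properties":{"targets":{"type":"array","items":{"type":"number"}},"newtons":{"type":"number"}},"required":["targets"]}

```bash
mkdir -p pics
python3 - <<'E'
from rig import monitor, eyes
import cv2, numpy as np
print(monitor.sense())
for n in("top","side"):
    c=eyes.capture(n); cv2.imwrite(f"pics/{n}0.png",c["img"][:,:,::-1]); np.savez(f"{n}.npz",**c); print(n,c["K"],c["R"],c["t"])
E
```

```text
{'time_s': 0.0, 'joints': array([-1.48436502e+00,  3.13453084e-01,  1.49843200e+00, -1.53281411e-05,
        1.33104601e+00, -2.23420615e-01]), 'dq': array([ 0.0003785 , -0.00019856,  0.00177383,  0.00021268, -0.0016032 ,
       -0.00011766]), 'tau': array([-2.23035524e-03, -4.12275553e+01, -2.59742492e+01, -2.62440935e-04,
        4.12271416e-03, -2.51784961e-06]), 'eef_pos': array([ 160.03247945, -499.73398659,  230.73542796]), 'ee_rot': array([-6.68160167e-04,  9.88022456e-01,  1.54308714e-01,  3.83759722e-05]), 'force': array([ 0.25154646, -0.56708904,  0.26394164]), 'wrist_torque': array([ 0.04542892, -0.00699013, -0.03667139]), 'grip_force': 0.0, 'grip_width': 1.0003867267632327}
top [[391.14859995   0.         321.21133015]
 [  0.         391.14859995 196.66287103]
 [  0.           0.           1.        ]] [[ 0.02159352 -0.99974329 -0.00686089]
 [-0.99742182 -0.02107262 -0.06859785]
 [ 0.06843566  0.00832447 -0.9976208 ]] [-153.07829013  561.20168114  886.73124174]
side [[456.5548997    0.         319.12015044]
 [  0.         456.5548997  206.47592865]
 [  0.           0.           1.        ]] [[ 0.95556323 -0.29380072 -0.02408405]
 [-0.13958974 -0.37901433 -0.91480208]
 [ 0.25964131  0.87751312 -0.40318372]] [-562.54091106   71.86741954  893.26783079]
```

View pics/top0.png

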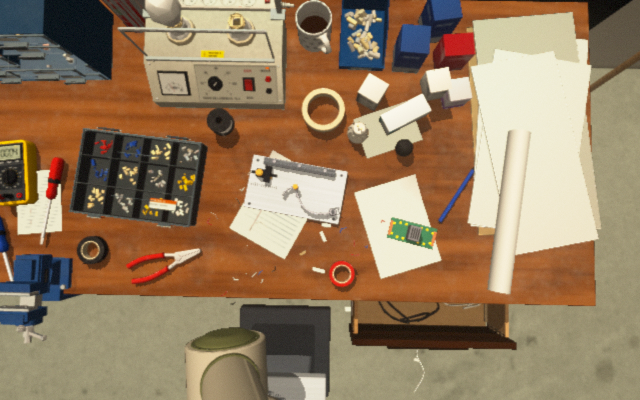

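View pics/side0.png

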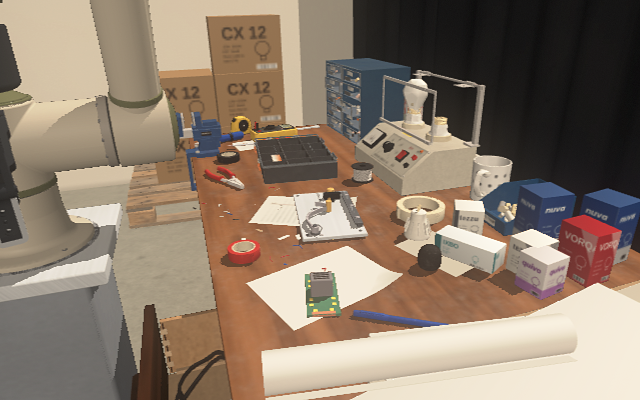

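The top view shows the holder around (297,187), its stop to the left at about (262,172), the pivot near (335,213), and the board around (412,234). I'll enlarge both areas.

Run:
```python
import cv2
i=cv2.imread("pics/top0.png")
cv2.imwrite("pics/h.png",cv2.resize(i[145:235,235:360],None,fx=6,fy=6,interpolation=cv2.INTER_CUBIC))
cv2.imwrite("pics/b.png",cv2.resize(i[205:260,375:450],None,fx=10,fy=10,interpolation=cv2.INTER_CUBIC))
```

```text
(no output)
```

View pics/h.png

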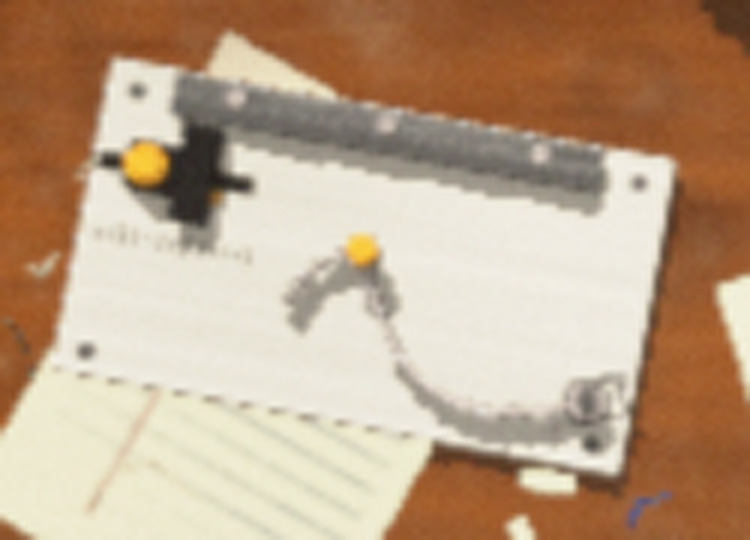

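View pics/b.png

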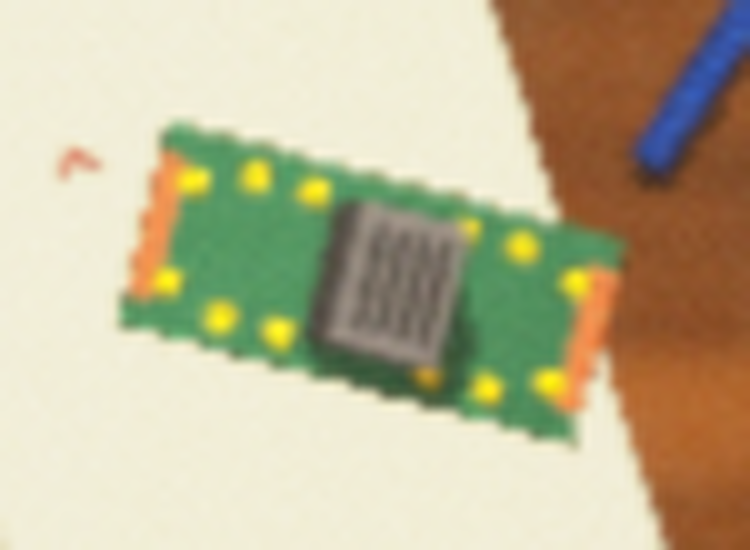

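The holder crop gives base corners at about (112,58), (675,160), (620,475) and (58,365), the nose at (362,250) and the stop face at about x=225. The board crop gives corners at (170,122), (625,240), (575,445) and (122,325), with the cover top at about (350,200), (468,222), (440,368) and (325,345).

```bash
cat > h.py <<'E'
import numpy as np
from scipy.spatial.transform import Rotation as Ro
def ray(cam,uv,z):
    c=np.load(cam+".npz"); d=np.linalg.inv(c["K"])@np.r_[uv,1]; C=-c["R"].T@c["t"]; d=c["R"].T@d
    return C+d*(z-C[2])/d[2]
def proj(cam,X):
    c=np.load(cam+".npz"); p=c["K"]@(c["R"]@np.asarray(X)+c["t"]); return p[:2]/p[2]
def fit(A,B):  # rigid 2D: B = R A + t
    a=A-A.mean(0); b=B-B.mean(0)
    th=np.arctan2((a[:,0]*b[:,1]-a[:,1]*b[:,0]).sum(),(a*b).sum())
    R=np.array([[np.cos(th),-np.sin(th)],[np.sin(th),np.cos(th)]]); t=B.mean(0)-R@A.mean(0)
    return th,t,B-(A@R.T+t)
E
python3 - <<'E'
from h import *
f=lambda P,s,o,z:np.array([ray("top",(np.array(p)+.5)/s-.5+o,z)[:2] for p in P])
H=f([(112,58),(675,160),(620,475),(58,365)],6,(235,145),10)
th,t,r=fit(np.array([(63,113),(63,-113),(-63,-113),(-63,113)]),H); print("holder",th,t,r.round(1).tolist())
R=np.array([[np.cos(th),-np.sin(th)],[np.sin(th),np.cos(th)]])
g=lambda p,z:((f([p],6,(235,145),z)[0]-t)@R).round(1)
print("nose",g((362,250),35),"stop face top",g((225,170),34),"lip corner",g((603,190),20),g((175,110),20),"pivot",g((592,402),39))
B=f([(170,122),(625,240),(575,445),(122,325)],10,(375,205),5)
tb,t2,r=fit(np.array([(25,55),(25,-55),(-25,-55),(-25,55)]),B); print("board",tb,t2,r.round(1).tolist())
C=f([(350,200),(468,222),(440,368),(325,345)],10,(375,205),35)
print("cover",fit(np.array([(17,13),(17,-13),(-17,-13),(-17,13)]),C))
for n,X in(("holder",[*t,10]),("board",[*t2,5])): print(n,proj("side",X))
from rig import monitor
s=monitor.sense(); q=s["ee_rot"]; print(Ro.from_quat(q,scalar_first=True).as_matrix().round(4))
E
```

```text
holder -0.1612707766549289 [582.75996296 -80.4536107 ] [[-1.3, 0.4], [-0.8, 1.7], [0.2, 0.7], [1.9, -2.8]]
nose [3.  0.2] stop face top [23.7 57.3] lip corner [ 44.  -85.8] [44.6 83.1] pivot [-38. -96.]
board -0.23410482674685487 [ 485.25631319 -353.99295384] [[-0.7, -0.2], [-0.4, 0.6], [0.5, 0.6], [0.5, -1.0]]
cover (np.float64(-0.17258172126147175), array([ 485.7228584 , -352.45984601]), array([[-0.3821687 ,  0.52709171],
       [-0.29661846, -0.47954425],
       [ 0.27785378, -0.1590538 ],
       [ 0.40093338,  0.11150633]]))
holder [327.46078185 212.06087831]
board [322.37345459 292.87821368]
[[ 9.524e-01  3.049e-01 -1.000e-04]
 [ 3.049e-01 -9.524e-01  1.200e-03]
 [ 2.000e-04 -1.200e-03 -1.000e+00]]
```

>>> send_rows --targets '[0, 0, 0, 0.98, -0.11, 0, 1, 0, 0, 0, 0.98, -0.11, 0, 1, 0, 0, 0, 0.98, -0.11, 0, 1, 0, 0, 0, 0.98, -0.11, 0, 1, 0, 0, 0, 0.98, -0.11, 0, 1]' --newtons 60

```text
time_s: 0.72
eef_pos: [431.6, -377.8, 231.1]
ee_rot: [-0.0, 0.988, 0.154, -0.0]
force: [-0.2, -0.9, 0.3]
grip_width: 1.002
grip_force: 0.0
```

>>> send_rows --targets '[0, 0, 0, 0.98, -0.11, 0.5, 1, 0, 0, 10.3, 0, 0, 0.8, 1, 0, 0, 10.3, 0, 0, 0.8, 1, 0, 0, 10.3, 0, 0, 0, 1, 0, 0, 0, 0, 0, 0, 1]'

```text
time_s: 1.35
eef_pos: [480.8, -356.0, 106.6]
ee_rot: [-0.0, 0.994, -0.114, -0.0]
force: [0.3, -0.9, 0.8]
grip_width: 0.998
grip_force: 0.0
```

```bash
cat >> h.py <<'E'
def tool(dw,s):  # world shift -> tool units
    return (Ro.from_quat(s["ee_rot"],scalar_first=True).inv().apply(dw)/60).round(3)
def show():
    from rig import monitor
    s=monitor.sense(); M=Ro.from_quat(s["ee_rot"],scalar_first=True).as_matrix()
    print(round(s["time_s"],2),s["eef_pos"].round(1),"yawx",np.arctan2(M[1,0],M[0,0]).round(4),"tilt",M[:2,2].round(4),"F",s["force"].round(2),"T",s["wrist_torque"].round(2),"w",round(s["grip_width"],3),round(s["grip_force"],1)); return s
E
python3 - <<'E'
from h import *
s=show(); print(tool(np.array([485.4,-353.5,60])-s["eef_pos"],s))
E
```

```text
1.35 [ 480.8 -356.   106.6] yawx -0.2278 tilt [-0.0006  0.0007] F [ 0.31 -0.87  0.77] T [-0.01  0.02  0.  ] w 0.998 0.0
[ 0.066 -0.058  0.776]
```

>>> send_rows --targets '[0, 0, 0, 0.066, -0.058, 0.7, 1, 0, 0, 0, 0, 0, 0.7, 0.6, 0, 0, 0, 0, 0, 0.22, 0.3, 0, 0, 0, 0, 0, 0, 0.0, 0, 0, 0, 0, 0, 0, -0.3]'

```text
time_s: 1.98
eef_pos: [486.3, -354.5, 11.7]
ee_rot: [0.001, 0.993, -0.114, 0.001]
force: [-0.1, 0.1, 0.2]
grip_width: 0.353
grip_force: 0.0
```

>>> send_rows --targets '[0, 0, 0, 0, 0, 0, -1, 0, 0, 0, 0, 0, 0, -1, 0, 0, 0, 0, 0, 0, -1, 0, 0, 0, 0, 0, 0, -1]'

```text
time_s: 2.48
eef_pos: [486.3, -354.5, 11.9]
ee_rot: [0.001, 0.993, -0.114, 0.001]
force: [-0.1, 0.2, 6.8]
grip_width: 0.293
grip_force: 60.2
```

Run:
```python
from h import *
from rig import eyes
import cv2
show()
a=eyes.capture("side"); cv2.imwrite("pics/g.png",cv2.resize(a["img"][180:340,230:430,::-1],None,fx=3.5,fy=3.5,interpolation=cv2.INTER_CUBIC))
```

```text
2.48 [ 486.3 -354.5   11.9] yawx -0.229 tilt [ 0.0024 -0.0026] F [-0.1   0.2   6.78] T [0.13 0.14 0.01] w 0.293 60.2
```

View pics/g.png

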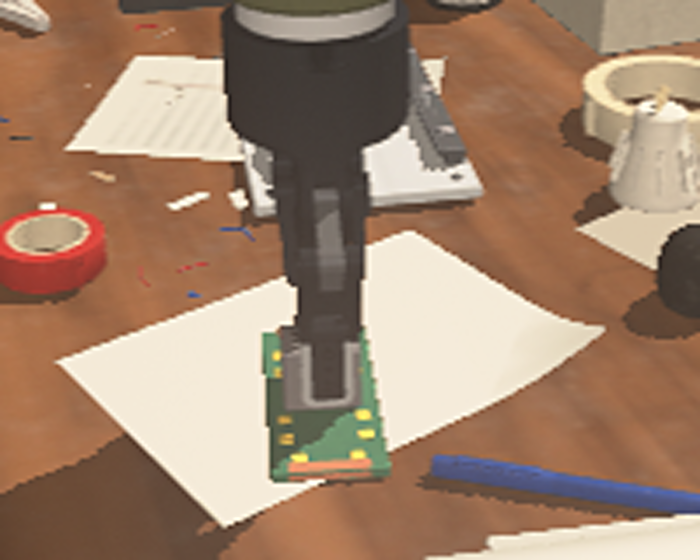

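The picture shows the board gripped squarely on its cover. Next I lift it and carry it over the holder.

>>> send_rows --targets '[0, 0, 0, 0, 0, -0.4, -1, 0, 0, 0, 0, 0, -0.8, -1, 0, 0, 0, 0, 0, -0.46, -1, 0, 0, 0, 0.23, -0.6, 0, -1, 0, 0, 0, 0.23, -0.9, 0, -1]'

```text
time_s: 3.15
eef_pos: [533.3, -272.5, 110.6]
ee_rot: [0.001, 0.993, -0.115, 0.001]
force: [0.3, -0.3, -1.4]
grip_width: 0.293
grip_force: 59.2
```

>>> send_rows --targets '[0, 0, 0, 0.23, -0.9, 0, -1, 0, 0, 0, 0.23, -0.9, 0, -1, 0, 0, 0, 0.23, -0.8, 0, -1, 0, 0, -3.9, 0, -0.5, 0, -1, 0, 0, 0, 0, 0, 0, -1]'

```text
time_s: 3.78
eef_pos: [615.9, -98.6, 110.1]
ee_rot: [0.0, 0.997, -0.079, 0.0]
force: [1.1, -0.5, -0.2]
grip_width: 0.294
grip_force: 59.2
```

Run:
```python
from h import *
from rig import eyes
import cv2
s=show()
a=eyes.capture("side"); i=a["img"][80:240,240:440,::-1]; cv2.imwrite("pics/c.png",cv2.resize(i,None,fx=4,fy=3.75,interpolation=cv2.INTER_CUBIC))
th=-.161;R=np.array([[np.cos(th),-np.sin(th)],[np.sin(th),np.cos(th)]])
print("in holder",R.T@(s["eef_pos"][:2]-[583.5,-80.6]))
```

```text
3.77 [615.9 -98.6 110.1] yawx -0.1578 tilt [ 0.0008 -0.0001] F [ 1.08 -0.45 -0.23] T [-0.05 -0.01  0.04] w 0.294 59.2
in holder [ 34.8773092  -12.57201903]
```

View pics/c.png

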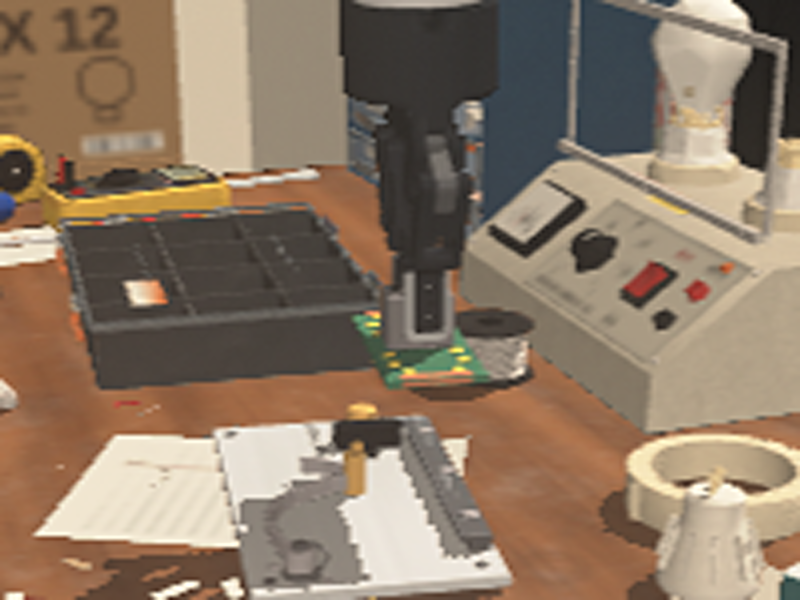

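The board is held level above the holder, with the nose and lip clear below. I'll descend to about 24 mm of underside height, just to the +x side of the nose.

>>> send_rows --targets '[0, 0, 0, 0.05, 0.06, 0.5, -1, 0, 0, 0, 0, 0, 0.45, -1, 0, 0, 0, 0, 0, 0.2, -1, 0, 0, 0, 0, 0, 0.085, -1, 0, 0, 0, 0, 0, 0, -1]'

```text
time_s: 4.45
eef_pos: [618.1, -105.0, 36.0]
ee_rot: [0.0, 0.997, -0.081, 0.0]
force: [0.7, -0.1, -0.7]
grip_width: 0.291
grip_force: 59.2
```

>>> send_rows --targets '[0, 0, 0, -0.05, 0, 0, -1, 0, 0, 0, -0.05, 0, 0, -1, 0, 0, 0, -0.03, 0, 0, -1, 0, 0, 0, 0, 0, 0, -1]'

```text
time_s: 4.95
eef_pos: [610.8, -103.3, 36.0]
ee_rot: [0.0, 0.997, -0.081, 0.001]
force: [5.7, 1.7, 0.3]
grip_width: 0.293
grip_force: 59.2
```

>>> send_rows --targets '[0, 0, 0, -0.06, 0, 0, -1, 0, 0, 0, -0.06, 0, 0, -1, 0, 0, 0, -0.06, 0, 0, -1, 0, 0, 0, -0.06, 0, 0, -1, 0, 0, 0, 0, 0, 0, -1]'

```text
time_s: 5.58
eef_pos: [597.3, -101.0, 36.2]
ee_rot: [0.0, 0.997, -0.081, 0.002]
force: [7.7, 2.2, -1.3]
grip_width: 0.291
grip_force: 59.2
```

>>> send_rows --targets '[0, 0, 0, -0.06, 0, 0, -1, 0, 0, 0, -0.03, 0, 0, -1, 0, 0, 0, 0, 0, 0, -1]'

```text
time_s: 5.95
eef_pos: [592.4, -100.0, 36.3]
ee_rot: [-0.0, 0.997, -0.081, 0.003]
force: [10.4, 2.4, -1.9]
grip_width: 0.291
grip_force: 59.3
```

```bash
cat >> h.py <<'E'
def hold(s):
    th=-.161;R=np.array([[np.cos(th),-np.sin(th)],[np.sin(th),np.cos(th)]])
    print("in holder",(R.T@(s["eef_pos"][:2]-[583.5,-80.6])).round(1),"F_h",(R.T@s["force"][:2]).round(1))
E
python3 - <<'E'
from h import *
from rig import eyes
import cv2
hold(show())
a=eyes.capture("side"); i=a["img"][150:250,280:380,::-1]; cv2.imwrite("pics/d.png",cv2.resize(i,None,fx=6,fy=6,interpolation=cv2.INTER_CUBIC))
E
```

```text
5.95 [ 592.4 -100.    36.3] yawx -0.1623 tilt [ 0.0052 -0.0002] F [10.45  2.42 -1.91] T [ 0.54 -1.8  -0.38] w 0.291 59.3
in holder [ 11.8 -17.7] F_h [9.9 4.1]
```

View pics/d.png

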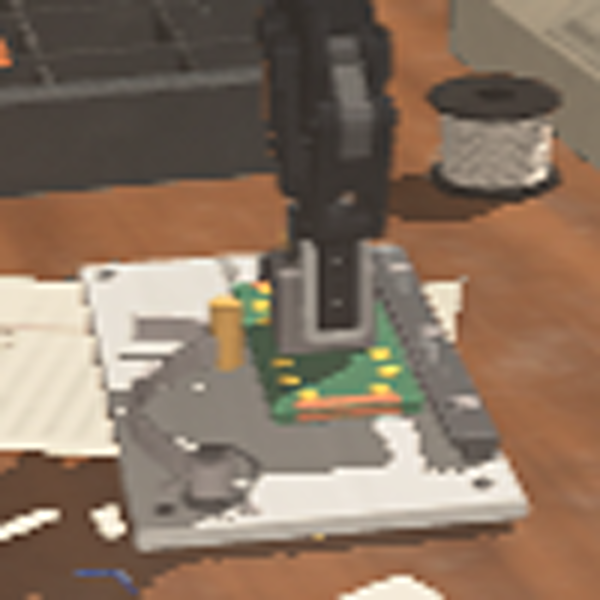

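The nose is drawn back by the long edge, and the board's +x edge looks clear of the lip. Now down gently.

>>> send_rows --targets '[0, 0, 0, -0.02, 0, 0.05, -1, 0, 0, 0, 0, 0, 0.05, -1, 0, 0, 0, 0, 0, 0.05, -1, 0, 0, 0, 0, 0, 0.04, -1, 0, 0, 0, 0, 0, 0, -1]'

```text
time_s: 6.62
eef_pos: [591.2, -100.8, 25.1]
ee_rot: [0.001, 0.997, -0.081, 0.003]
force: [8.8, -1.6, -1.5]
grip_width: 0.292
grip_force: 59.3
```

>>> send_rows --targets '[0, 0, 0, 0, 0, 0.015, -1, 0, 0, 0, 0, 0, 0, -1]'

```text
time_s: 6.88
eef_pos: [591.4, -100.9, 24.5]
ee_rot: [0.001, 0.997, -0.081, 0.003]
force: [8.1, -1.3, 2.0]
grip_width: 0.291
grip_force: 59.8
```

Run:
```python
from h import *
hold(show())
```

```text
6.88 [ 591.4 -100.9   24.5] yawx -0.1621 tilt [ 0.0058 -0.002 ] F [ 8.14 -1.34  2.04] T [-0.14 -1.41 -0.15] w 0.291 59.8
in holder [ 11.1 -18.7] F_h [ 8.3 -0. ]
```

>>> send_rows --targets '[0, 0, 0, 0, 0, 0.015, -1, 0, 0, 0, 0, 0, 0, -1]'

```text
time_s: 7.12
eef_pos: [591.4, -100.9, 23.6]
ee_rot: [0.001, 0.997, -0.081, 0.003]
force: [8.3, -1.5, 1.9]
grip_width: 0.291
grip_force: 59.7
```

>>> send_rows --targets '[0, 0, 0, 0, 0, 0.015, -1, 0, 0, 0, 0, 0, 0, -1]'

```text
time_s: 7.38
eef_pos: [591.4, -100.9, 22.7]
ee_rot: [0.001, 0.997, -0.081, 0.003]
force: [8.8, -0.8, 1.1]
grip_width: 0.296
grip_force: 59.7
```

>>> send_rows --targets '[0, 0, 0, 0, 0, 0.01, -1, 0, 0, 0, 0, 0, 0, -1]'

```text
time_s: 7.62
eef_pos: [591.4, -100.9, 22.1]
ee_rot: [0.001, 0.997, -0.081, 0.003]
force: [8.2, -1.2, 1.1]
grip_width: 0.291
grip_force: 59.6
```

>>> send_rows --targets '[0, 0, 0, 0, 0, 0.008, -1, 0, 0, 0, 0, 0, 0, -1]'

```text
time_s: 7.88
eef_pos: [591.5, -100.9, 22.0]
ee_rot: [0.001, 0.997, -0.081, 0.003]
force: [7.8, -1.4, 4.8]
grip_width: 0.292
grip_force: 60.1
```

>>> send_rows --targets '[0, 0, 0, 0, 0, -0.008, -1, 0, 0, 0, 0.03, 0, 0, -1, 0, 0, 0, 0.03, 0, 0, -1, 0, 0, 0, 0.03, 0, 0, -1, 0, 0, 0, 0, 0, 0, -1]'

```text
time_s: 8.5
eef_pos: [596.1, -102.1, 21.9]
ee_rot: [0.001, 0.997, -0.081, 0.002]
force: [4.4, -4.7, 2.3]
grip_width: 0.29
grip_force: 59.9
```

>>> send_rows --targets '[0, 0, 0, 0.02, 0, 0, -1, 0, 0, 0, 0.01, 0, 0, -1, 0, 0, 0, 0, 0, 0, -1]'

```text
time_s: 8.88
eef_pos: [597.4, -102.3, 21.9]
ee_rot: [0.001, 0.997, -0.081, 0.001]
force: [2.4, -4.3, 5.4]
grip_width: 0.291
grip_force: 60.2
```

Run:
```python
from h import *
hold(show())
```

```text
8.88 [ 597.4 -102.3   21.9] yawx -0.1614 tilt [ 0.0026 -0.0022] F [ 2.4  -4.3   5.37] T [-0.71 -0.33 -0.09] w 0.291 60.2
in holder [ 17.2 -19.2] F_h [ 3.1 -3.9]
```

>>> send_rows --targets '[0, 0, 0, 0, 0, -0.007, -1, 0, 0, 0, 0.01, 0, 0, -1, 0, 0, 0, 0, 0, 0, -1]'

```text
time_s: 9.25
eef_pos: [597.9, -102.2, 21.9]
ee_rot: [0.001, 0.997, -0.081, 0.001]
force: [3.8, -4.7, 2.9]
grip_width: 0.291
grip_force: 59.8
```

>>> send_rows --targets '[0, 0, 0, 0.01, 0, 0, -1, 0, 0, 0, 0, 0, 0, -1]'

```text
time_s: 9.5
eef_pos: [598.3, -102.2, 21.9]
ee_rot: [0.001, 0.997, -0.081, 0.001]
force: [2.6, -5.5, 4.6]
grip_width: 0.292
grip_force: 60.1
```

>>> send_rows --targets '[0, 0, 0, 0.01, 0, 0, -1, 0, 0, 0, 0, 0, 0, -1]'

```text
time_s: 9.75
eef_pos: [598.8, -102.2, 21.9]
ee_rot: [0.001, 0.997, -0.081, 0.001]
force: [2.2, -5.1, 5.0]
grip_width: 0.292
grip_force: 60.2
```

Run:
```python
from h import *
hold(show())
```

```text
9.75 [ 598.8 -102.2   21.9] yawx -0.1614 tilt [ 0.0015 -0.0014] F [ 2.19 -5.14  5.03] T [-0.78 -0.38 -0.09] w 0.292 60.2
in holder [ 18.6 -18.8] F_h [ 3.  -4.7]
```

>>> send_rows --targets '[0, 0, 0, 0, 0, -0.01, -1, 0, 0, 0, 0.01, 0, 0, -1, 0, 0, 0, 0, 0, 0, -1]'

```text
time_s: 10.12
eef_pos: [599.4, -102.0, 21.9]
ee_rot: [0.0, 0.997, -0.081, 0.001]
force: [4.5, -4.0, 1.4]
grip_width: 0.292
grip_force: 59.6
```

>>> send_rows --targets '[0, 0, 0, 0.01, 0, 0, -1, 0, 0, 0, 0, 0, 0, -1]'

```text
time_s: 10.38
eef_pos: [599.9, -102.1, 21.9]
ee_rot: [0.0, 0.997, -0.081, 0.001]
force: [3.6, -3.8, 1.1]
grip_width: 0.29
grip_force: 59.6
```

>>> send_rows --targets '[0, 0, 0, 0.01, 0, 0, -1, 0, 0, 0, 0, 0, 0, -1]'

```text
time_s: 10.62
eef_pos: [600.5, -102.2, 21.9]
ee_rot: [0.0, 0.997, -0.081, 0.001]
force: [4.1, -4.2, 1.7]
grip_width: 0.292
grip_force: 59.7
```

Run:
```python
from h import *
hold(show())
```

```text
10.62 [ 600.5 -102.2   21.9] yawx -0.1614 tilt [ 0.0011 -0.0008] F [ 4.13 -4.16  1.72] T [-0.77 -0.7  -0.15] w 0.292 59.7
in holder [ 20.2 -18.6] F_h [ 4.7 -3.4]
```

>>> send_rows --targets '[0, 0, 0, 0.012, 0, 0, -1, 0, 0, 0, 0, 0, 0, -1]'

```text
time_s: 10.88
eef_pos: [601.1, -102.2, 21.9]
ee_rot: [0.0, 0.997, -0.081, 0.0]
force: [4.0, -4.2, 1.5]
grip_width: 0.289
grip_force: 59.8
```

>>> send_rows --targets '[0, 0, 0, 0.012, 0, 0, -1, 0, 0, 0, 0, 0, 0, -1]'

```text
time_s: 11.12
eef_pos: [601.8, -102.2, 21.9]
ee_rot: [0.0, 0.997, -0.081, 0.0]
force: [3.8, -3.5, 3.2]
grip_width: 0.291
grip_force: 59.9
```

>>> send_rows --targets '[0, 0, 0, 0.012, 0, 0, -1, 0, 0, 0, 0, 0, 0, -1]'

```text
time_s: 11.38
eef_pos: [602.3, -102.1, 21.9]
ee_rot: [0.0, 0.997, -0.081, 0.0]
force: [2.2, -3.8, 5.3]
grip_width: 0.291
grip_force: 60.2
```

>>> send_rows --targets '[0, 0, 0, 0, 0, -0.009, -1, 0, 0, 0, 0.012, 0, 0, -1, 0, 0, 0, 0, 0, 0, -1]'

```text
time_s: 11.75
eef_pos: [602.9, -102.1, 21.9]
ee_rot: [-0.0, 0.997, -0.081, -0.0]
force: [4.0, -3.5, 0.5]
grip_width: 0.292
grip_force: 59.6
```

>>> send_rows --targets '[0, 0, 0, 0.012, 0, 0, -1, 0, 0, 0, 0, 0, 0, -1]'

```text
time_s: 12.0
eef_pos: [603.1, -102.1, 22.0]
ee_rot: [-0.0, 0.997, -0.08, -0.001]
force: [-1.0, -2.0, 3.0]
grip_width: 0.292
grip_force: 59.9
```

Run:
```python
from h import *
hold(show())
```

```text
12.0 [ 603.1 -102.1   22. ] yawx -0.1611 tilt [-0.0016  0.0005] F [-1.04 -1.95  2.98] T [-0.53  0.06  0.04] w 0.292 59.9
in holder [ 22.8 -18.1] F_h [-0.7 -2.1]
```

The fixed edge is reached: Fx flipped while x stalled. Next I slide toward the stop.

>>> send_rows --targets '[0, 0, 0, 0, -0.02, -0.004, -1, 0, 0, 0, 0, -0.03, 0, -1, 0, 0, 0, 0, -0.03, 0, -1, 0, 0, 0, 0, 0, 0, -1]'

```text
time_s: 12.5
eef_pos: [603.9, -97.6, 22.0]
ee_rot: [-0.0, 0.997, -0.081, -0.001]
force: [0.0, -3.8, -0.2]
grip_width: 0.291
grip_force: 59.4
```

>>> send_rows --targets '[0, 0, 0, 0, -0.03, 0, -1, 0, 0, 0, 0, -0.03, 0, -1, 0, 0, 0, 0, 0, 0, -1]'

```text
time_s: 12.88
eef_pos: [604.5, -93.9, 22.0]
ee_rot: [-0.0, 0.997, -0.081, -0.001]
force: [-1.2, -2.5, -0.6]
grip_width: 0.293
grip_force: 59.4
```

Run:
```python
from h import *
hold(show())
```

```text
12.88 [604.5 -93.9  22. ] yawx -0.1613 tilt [-0.0014  0.0004] F [-1.2  -2.55 -0.63] T [-0.74  0.22 -0.  ] w 0.293 59.4
in holder [22.9 -9.7] F_h [-0.8 -2.7]
```

>>> send_rows --targets '[0, 0, 0, 0, -0.03, 0, -1, 0, 0, 0, 0, -0.02, 0, -1, 0, 0, 0, 0, 0, 0, -1]'

```text
time_s: 13.25
eef_pos: [605.0, -91.0, 22.1]
ee_rot: [-0.0, 0.997, -0.081, -0.001]
force: [-2.2, -4.4, -1.0]
grip_width: 0.29
grip_force: 59.4
```

>>> send_rows --targets '[0, 0, 0, 0, -0.02, 0, -1, 0, 0, 0, 0, -0.02, 0, -1, 0, 0, 0, 0, 0, 0, -1]'

```text
time_s: 13.62
eef_pos: [605.4, -88.7, 22.1]
ee_rot: [-0.0, 0.997, -0.081, -0.001]
force: [-2.6, -4.5, -0.4]
grip_width: 0.294
grip_force: 59.4
```

>>> send_rows --targets '[0, 0, 0, 0, -0.02, 0, -1, 0, 0, 0, 0, -0.02, 0, -1, 0, 0, 0, 0, 0, 0, -1]'

```text
time_s: 14.0
eef_pos: [605.8, -86.3, 22.1]
ee_rot: [-0.0, 0.997, -0.081, -0.001]
force: [-3.3, -4.3, -0.9]
grip_width: 0.289
grip_force: 59.4
```

>>> send_rows --targets '[0, 0, 0, -0.006, -0.02, 0, -1, 0, 0, 0, 0, -0.02, 0, -1, 0, 0, 0, 0, 0, 0, -1]'

```text
time_s: 14.38
eef_pos: [606.1, -83.8, 22.3]
ee_rot: [-0.0, 0.997, -0.081, -0.0]
force: [-0.6, -3.5, 0.2]
grip_width: 0.288
grip_force: 59.4
```

>>> send_rows --targets '[0, 0, 0, 0, -0.02, 0, -1, 0, 0, 0, 0, -0.02, 0, -1, 0, 0, 0, 0, 0, 0, -1]'

```text
time_s: 14.75
eef_pos: [606.5, -81.5, 22.3]
ee_rot: [-0.0, 0.997, -0.081, -0.0]
force: [-1.2, -5.8, -1.0]
grip_width: 0.293
grip_force: 59.4
```

Run:
```python
from h import *
hold(show())
```

```text
14.75 [606.5 -81.5  22.3] yawx -0.1614 tilt [-0.0004  0.0001] F [-1.22 -5.76 -1.05] T [-0.8   0.23  0.12] w 0.293 59.4
in holder [22.9  2.8] F_h [-0.3 -5.9]
```

>>> send_rows --targets '[0, 0, 0, 0, -0.02, 0, -1, 0, 0, 0, 0, 0, 0, -1]'

```text
time_s: 15.0
eef_pos: [606.7, -80.3, 22.3]
ee_rot: [-0.0, 0.997, -0.081, -0.0]
force: [-1.2, -3.7, -1.6]
grip_width: 0.288
grip_force: 59.4
```

>>> send_rows --targets '[0, 0, 0, 0, -0.02, 0, -1, 0, 0, 0, 0, 0, 0, -1]'

```text
time_s: 15.25
eef_pos: [606.9, -79.2, 22.3]
ee_rot: [0.0, 0.997, -0.081, -0.0]
force: [-1.3, -4.6, -1.6]
grip_width: 0.291
grip_force: 59.4
```

>>> send_rows --targets '[0, 0, 0, 0, -0.012, 0, -1, 0, 0, 0, 0, 0, 0, -1]'

```text
time_s: 15.5
eef_pos: [607.0, -78.7, 22.4]
ee_rot: [0.0, 0.997, -0.081, -0.0]
force: [-2.5, -6.1, -1.1]
grip_width: 0.289
grip_force: 59.4
```

>>> send_rows --targets '[0, 0, 0, 0, -0.012, 0, -1, 0, 0, 0, 0, 0, 0, -1]'

```text
time_s: 15.75
eef_pos: [607.1, -78.1, 22.4]
ee_rot: [0.0, 0.997, -0.081, -0.0]
force: [-2.5, -5.5, -1.4]
grip_width: 0.292
grip_force: 59.4
```

>>> send_rows --targets '[0, 0, 0, -0.004, -0.015, 0.003, -1, 0, 0, 0, 0, 0, 0, -1]'

```text
time_s: 16.0
eef_pos: [607.3, -77.1, 22.3]
ee_rot: [0.0, 0.997, -0.081, 0.0]
force: [-1.5, -6.6, -0.3]
grip_width: 0.293
grip_force: 59.5
```

>>> send_rows --targets '[0, 0, 0, 0, -0.015, 0, -1, 0, 0, 0, 0, 0, 0, -1]'

```text
time_s: 16.25
eef_pos: [607.4, -76.3, 22.3]
ee_rot: [0.0, 0.997, -0.081, 0.0]
force: [-1.7, -5.6, -1.4]
grip_width: 0.294
grip_force: 59.5
```

>>> send_rows --targets '[0, 0, 0, 0, -0.012, 0, -1, 0, 0, 0, 0, 0, 0, -1]'

```text
time_s: 16.5
eef_pos: [607.5, -75.7, 22.3]
ee_rot: [0.0, 0.997, -0.081, 0.0]
force: [-0.9, -7.2, -0.7]
grip_width: 0.29
grip_force: 59.5
```

Run:
```python
from h import *
hold(show())
```

```text
16.5 [607.5 -75.7  22.3] yawx -0.1614 tilt [ 0.0001 -0.0007] F [-0.87 -7.19 -0.72] T [-1.22  0.29  0.11] w 0.29 59.5
in holder [22.9  8.7] F_h [ 0.3 -7.2]
```

>>> send_rows --targets '[0, 0, 0, 0, -0.012, 0, -1, 0, 0, 0, 0, 0, 0, -1]'

```text
time_s: 16.75
eef_pos: [607.6, -75.3, 22.4]
ee_rot: [0.001, 0.997, -0.081, 0.0]
force: [-1.1, -8.2, -0.9]
grip_width: 0.289
grip_force: 59.5
```

>>> send_rows --targets '[0, 0, 0, 0, -0.012, 0, -1, 0, 0, 0, 0, 0, 0, -1]'

```text
time_s: 17.0
eef_pos: [607.6, -75.2, 22.4]
ee_rot: [0.001, 0.997, -0.081, -0.0]
force: [-3.1, -11.8, -0.2]
grip_width: 0.289
grip_force: 59.6
```

>>> send_rows --targets '[0, 0, 0, 0, -0.01, 0, -1, 0, 0, 0, 0, 0, 0, -1]'

```text
time_s: 17.25
eef_pos: [607.6, -75.2, 22.4]
ee_rot: [0.001, 0.997, -0.081, -0.0]
force: [-3.8, -14.5, -0.7]
grip_width: 0.291
grip_force: 59.7
```

Run:
```python
from h import *
hold(show())
```

```text
17.25 [607.6 -75.2  22.4] yawx -0.1615 tilt [-0.0004 -0.003 ] F [ -3.78 -14.45  -0.69] T [-2.51  0.69  0.12] w 0.291 59.7
in holder [22.9  9.2] F_h [ -1.4 -14.9]
```

Stalled with Fy rising to 15 N, so the board butts on the stop. I'll ease off slightly, seat it down and release.

>>> send_rows --targets '[0, 0, 0, 0, 0.01, 0.004, -1, 0, 0, 0, 0, 0, 0.004, -1, 0, 0, 0, 0, 0, 0, -1]'

```text
time_s: 17.62
eef_pos: [607.6, -75.3, 22.4]
ee_rot: [0.001, 0.997, -0.081, 0.0]
force: [-4.5, -11.7, 3.0]
grip_width: 0.291
grip_force: 60.3
```

Run:
```python
from h import *
hold(show())
```

```text
17.62 [607.6 -75.3  22.4] yawx -0.1614 tilt [-0.0001 -0.0022] F [ -4.54 -11.74   3.04] T [-1.97  0.84  0.17] w 0.291 60.3
in holder [22.9  9.1] F_h [ -2.6 -12.3]
```

>>> send_rows --targets '[0, 0, 0, 0, 0, 0, -1, 0, 0, 0, 0, 0, 0, -0.3, 0, 0, 0, 0, 0, 0, -0.15, 0, 0, 0, 0, 0, 0, 0, 0, 0, 0, 0, 0, 0, 0]' --newtons 20

```text
time_s: 18.25
eef_pos: [607.7, -73.5, 21.8]
ee_rot: [-0.0, 0.997, -0.081, 0.0]
force: [-0.3, -0.7, -0.1]
grip_width: 0.503
grip_force: 0.0
```

Run:
```python
from h import *
from rig import eyes
import cv2
hold(show())
a=eyes.capture("side"); i=a["img"][150:250,280:380,::-1]; cv2.imwrite("pics/e.png",cv2.resize(i,None,fx=6,fy=6,interpolation=cv2.INTER_CUBIC))
```

```text
18.25 [607.7 -73.5  21.8] yawx -0.1613 tilt [0.0001 0.0003] F [-0.3  -0.73 -0.09] T [ 0.   -0.06  0.04] w 0.503 0.0
in holder [22.8 10.9] F_h [-0.2 -0.8]
```

View pics/e.png

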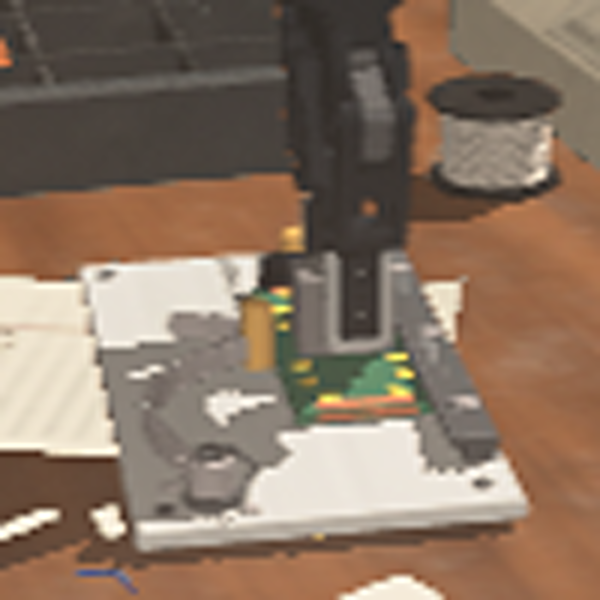

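The board is released, clamped by the nose and under the lip. I'll retreat straight up, then move back.

>>> send_rows --targets '[0, 0, 0, 0, 0, -0.1, 0, 0, 0, 0, 0, 0, -0.3, 0, 0, 0, 0, 0, 0, -0.7, 0, 0, 0, 0, 0, 0, -0.9, 0, 0, 0, 0, 0, 0, -0.9, 0]'

```text
time_s: 18.92
eef_pos: [607.5, -73.7, 199.0]
ee_rot: [0.0, 0.997, -0.081, 0.001]
force: [0.4, 0.3, 0.1]
grip_width: 0.498
grip_force: 0.0
```

>>> send_rows --targets '[0, 0, 0, -0.3, 0.9, 0, 0, 0, 0, 0, -0.3, 0.9, 0, 0, 0, 0, 0, -0.3, 0.9, 0, 0, 0, 0, 0, -0.3, 0.9, 0, 0, 0, 0, 0, 0, 0, 0, 0]'

```text
time_s: 19.55
eef_pos: [500.3, -278.4, 197.1]
ee_rot: [0.001, 0.997, -0.083, 0.001]
force: [-0.3, 0.3, 0.1]
grip_width: 0.499
grip_force: 0.0
```

Run:
```python
from h import *
from rig import eyes
import cv2
show()
a=eyes.capture("top"); i=a["img"][150:230,240:350,::-1]; cv2.imwrite("pics/f.png",cv2.resize(i,None,fx=7,fy=7,interpolation=cv2.INTER_CUBIC))
```

```text
19.55 [ 500.3 -278.4  197.1] yawx -0.1662 tilt [ 0.0009 -0.0014] F [-0.32  0.3   0.13] T [ 0.01 -0.01 -0.04] w 0.499 0.0
```

View pics/f.png

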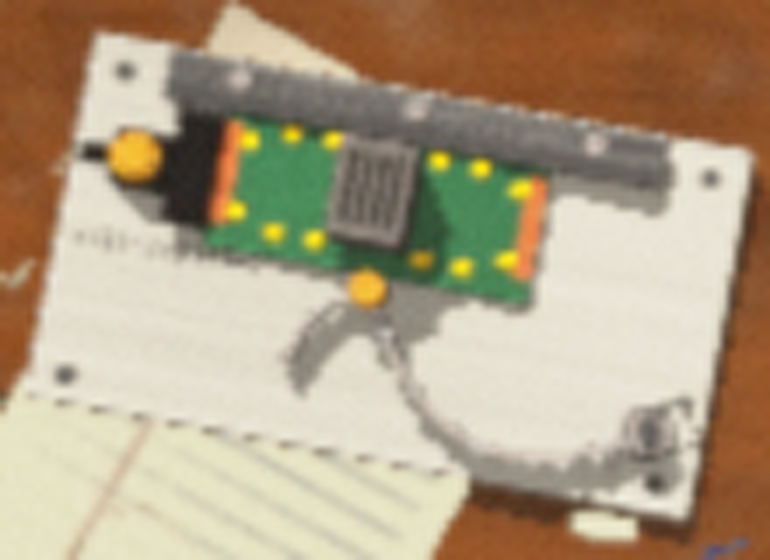

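The board's left end, at about (225,180), butts on the black stop with no gap. The board lies parallel under the lip, with the nose at (368,288) resting on its edge, so I'm handing it in.

```bash
python3 -c "
from rig import job
print(job.finish_job())"
```

```text
the job is handed in; nothing more can be done
None
```

I loaded the board into the holder and handed the job in at about 19.6 s. It lies under the lip against the fixed edge, butted on the end stop and clamped by the sprung arm, as the last picture shows; the judge's verdict was not reported back to me.

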